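Right the fallen sample bottle and put it back in its box

TASK

The sample bottle with the white cap has fallen over on the bench. Stand it upright on the bench and let go of it for a second so that it stands by itself, then take it again and put it, upright, in the empty compartment of the white box (the one with the blue disc). Never drop it, keep the other two bottles standing in their compartments, and leave the loupe and the brush where they are.

Things in the scene. Friction and masses are not known exactly. Their poses are not given: they have to be found in the camera images.
- bottle: fallen square brown bottle with white labels and white cap, 0.1 to 0.22 kg, rigid, lying on a flat side. Body 44 x 44 mm, flat sides, up to 76 mm from the underside; cone to 86 mm; round cap 32 mm diameter from 86 to 110 mm. Origin: centre of the underside (22 mm above the bench lying, 0 standing); z: from underside to cap; x, y square to the flat sides.
- bottle_top (a point): centre of the top face of the white cap, on the bottle's axis, 110 mm from the underside.
- box: white box, fixed to the bench, 82 mm (x) x 236 mm (y) x 50 mm high, open at the top, walls and floor 5 mm. Two cross walls 5 mm thick make three compartments in a row along its y, each 72 x 72 mm inside, their centres at y = -77, 0 and +77 mm, x = 0. Origin: centre of its underside, on the bench.
- pad: thin blue disc, 60 mm diameter, 2 mm thick, fixed to the floor of the empty compartment, at its centre; which of the three compartments it is varies. Origin: centre of the disc's underside, 5 mm above the bench; its top, on which the bottle is to stand, is 7 mm above the bench.
- neighbour_a: bottle of the same shape and size with a black cap, standing loose in one compartment of the box. Origin: centre of its underside, z up.
- neighbour_b: a second black-capped bottle, as neighbour_a, in the remaining compartment.
- loupe: dark steel loupe, a round piece 42 mm diameter and 32 mm high, standing loose on the bench. Origin: centre of its underside.
- brush: small dusting brush lying loose on the bench. Origin: at its underside near its middle.

How it is judged:
By the outcome, as a careful person would: the job done as asked, in the order asked, and still so for the second after the job is handed in, with the robot touching nothing.
It also fails if it takes over 69 s, if anything falls off the work surface, if the arm or the gripper's body presses on something with over 40 N, if the wrist force passes 120 N, or if a joint passes its speed limit or range.

ROBOT

A 6-joint arm with a two-finger parallel gripper is mounted at the origin on the work surface. World frame = base frame: x ahead of the robot, y to its left, z up, the work surface at z = 0. Lengths are in mm, angles in rad, forces in N, time in s.
With the tool pointing down it reaches from about 275 to 750 mm from the base axis. Payload 10.2 kg.
Tool frame: the origin (TCP) lies midway between the tips of the shut fingers; the grasp point (between the pads) lies 19 mm behind it; x points along the fingers, y is the direction in which the jaws open and shut, and the axes are right-handed (so a half turn about x gives the same grasp; the last joint's range is limited). The gripper opens to 88 mm and grips with 3 to 60 N. Pads are 18 mm wide; open, the fingers measure 123 mm over their backs; the gripper's body (75 mm by 187 mm) begins 45 mm behind the grasp point.
Start: joints at [-1.526, 0.313, 1.498, -0, 1.331, -0.223], TCP at [138.907, -506.296, 238.72] pointing down, gripper open.
Joint ranges: [-2.94, 2.94], [-0.97, 2.17], [0.19, 2.56], [-1.23, 4.37], [0.02, 3.11], [-2.88, 2.88]. Speed limits (rad/s): [2.39, 2.39, 3.01, 3.14, 3.14, 3.14].

INTERFACE

Orientations are given as [roll, pitch, yaw] about the fixed x, y, z axes, in that order (R = Rz(yaw) Ry(pitch) Rx(roll)).
In Python, from station import env gives the robot as it stands.
- The arm moves only by the tool arm_command, never from a script. Its argument "targets" is a list of rows, each an object of numbers: "dx", "dy", "dz": the shift along the tool's x, y, z in units of 0.02 m (1.0 is 0.02 m); "ax", "ay", "az": the turn, a rotation vector about the tool's x, y, z in units of 0.1 rad (1.0 is 0.1 rad); "hand": the gripper command: -1 is fully open, 1 is shut, values between are in proportion. A call has 1 to 20 rows; each row shifts and turns the commanded pose from where the row before left it, along the tool's axes as they then stand; what a row does not reach is not made up. A row lasts 1/10 s, in which the tool goes at most 50 mm and 8.59 degrees, less where a joint would pass 70% of its speed; a pose out of reach is approached as far as the arm can. A call with a number of a shift or a turn outside -1 to 1 is refused whole. A call with a gripper value outside its range is refused whole. The fingers move at their own pace and stop on an object; "newtons" is the grip in N (left out, the last holds). Time passes only in rows, so rows that do not move let the fingers close. It gives the time, the measured TCP pose, the force and the opening at its end, in the units of the state.
- env.get_obs(): the state, without advancing time (a new reading comes with each control period).
- env.get_image(name): name is "side" or "top"; returns a dict with "frame" (480x640x3 uint8, blue, green, red), "depth" (480x640 float32, mm along the optical axis (not along the pixel's ray), 0 where there is no reading), "camera_matrix" (3x3 intrinsics, pixels), "rvec" (rotation vector, rad) and "tvec" (3), from world to camera coordinates, as OpenCV has them. Camera axes: x right, y down, z forward; pixel columns grow to the right and rows downward; lengths in mm; the calibration is good to about 2 mm. A picture is of the moment at which its call begins.
- env.hand_in(): hands the job in, once; it reports no verdict.
The state is a dict: "clock": time; "q": joint angles; "qvel": joint speeds; "effort": joint torques, N m; "eef_pos": TCP position; "orientation": TCP orientation; "ft_force": force on the tool from outside, world axes, zero at the start; "ft_torque": the same for the moment, N m; "gripper_width": finger opening in mm.
Only numpy, scipy, OpenCV 4.12 (cv2) and the standard library are available. Lean on these libraries where they do the work, as an engineer would, in place of code of your own. Each camera call takes 0.05 s, during which the arm holds its last target. There are 200 camera calls.

## Working session

There is one attempt and no reset: what is moved stays moved. The work goes in short steps, Python scripts to look and compute and a tool call to move; the robot and the scene stay as the last step left them, time stands still between calls to the robot, and variables do not carry over. Pictures are saved under pics/ and viewed, about 8 in all and at most 12, crops included, and the job is handed in when it is done.

Besides the shell and the picture viewer there is one more tool, called after "Call:" by a JSON object that holds its "fn" and its "kwargs", one argument or row to a line. arm_command: Moves the arm, as the interface text tells. Its arguments: {"type":"object","properties":{"targets":{"type":"array"},"newtons":{"type":"number"}},"required":["targets"]}

```bash
mkdir -p pics
cat > h.py <<'E'
import cv2, numpy as np
from station import env
def grab(n):
    im=env.get_image(n); R=cv2.Rodrigues(np.array(im["rvec"],float))[0]; t=np.array(im["tvec"],float).ravel(); K=np.array(im["camera_matrix"],float)
    return im,R,t,K
def pts(im,R,t,K):
    d=im["depth"].astype(float); v,u=np.mgrid[:480,:640]
    P=np.stack([(u-K[0,2])/K[0,0]*d,(v-K[1,2])/K[1,1]*d,d],-1)
    return (P-t)@R
def ray(u,v,z,R,t,K):
    d=R.T@np.linalg.inv(K)@np.array([u,v,1.]); c=-R.T@t
    return c+d*(z-c[2])/d[2]
E
python3 - <<'E'
from h import *
for n in("top","side"):
    im,R,t,K=grab(n); cv2.imwrite(f"pics/{n}0.png",im["frame"]); np.savez(f"{n}0.npz",f=im["frame"],P=pts(im,R,t,K),d=im["depth"],R=R,t=t,K=K); print(n,-R.T@t,R[2])
print(env.get_obs())
E
```

```text
top [ 485.76847274    6.04771942 1096.29963031] [ 0.09963263 -0.01690859 -0.99488062]
side [ 261.55859261 -679.25511495  553.44456463] [ 0.37272057  0.738389   -0.56201518]
{'clock': 0.1, 'q': array([-1.52643522e+00,  3.13373992e-01,  1.49832882e+00, -6.39275283e-06,
        1.33101032e+00, -2.23391858e-01]), 'qvel': array([ 0.00012421, -0.0020465 , -0.00193237,  0.00103265, -0.00095617,
        0.00147839]), 'effort': array([ 3.58567122e-03, -4.02810395e+01, -2.52638161e+01,  6.96495082e-02,
        3.43442475e-02, -5.60498984e-05]), 'eef_pos': array([ 138.87787782, -506.07741023,  238.2407207 ]), 'orientation': array([-1.7886476 ,  1.56967584,  1.62069954]), 'ft_force': array([1.25668787, 0.11365195, 0.70007859]), 'ft_torque': array([ 0.00200835, -0.02263358, -0.03522374]), 'gripper_width': 88.13093200190937}
```

View pics/top0.png

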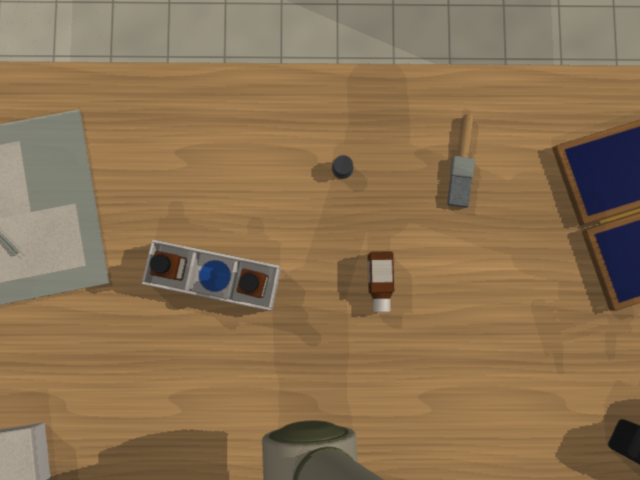

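View pics/side0.png

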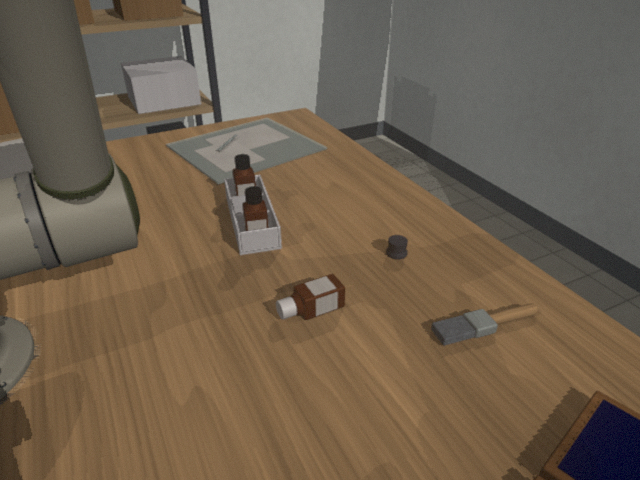

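Top view: the fallen bottle is at (381,282) with its cap towards the robot. The blue disc is in the middle compartment at (215,276), the loupe at (343,167) and the brush at (460,160). The side view agrees. Next I'll measure these.

Run:
```python
from h import *
from scipy.spatial.transform import Rotation as Ro
D=np.load("top0.npz"); f=D["f"];P=D["P"];R,t,K=D["R"],D["t"],D["K"]
m=np.zeros((480,640),bool); m[240:325,355:410]=1
s=m&(P[...,2]>30)&(P[...,2]<60)   # top face of body
h=cv2.cvtColor(f,cv2.COLOR_BGR2HSV)
tall=m&(P[...,2]>12)
c=tall.astype(np.uint8); r=cv2.minAreaRect(cv2.findNonZero(c)); print("rect px",r)
Q=P[s]; print("n",len(Q),"z pct",np.percentile(Q[:,2],[5,50,95]),"x",np.percentile(Q[:,0],[1,99]),"y",np.percentile(Q[:,1],[1,99]))
body=s&(P[...,2]>40); rb=cv2.minAreaRect((P[body][:,:2]).astype(np.float32)); print("body top rect mm",rb)
cap=m&(h[...,1]<60)&(h[...,2]>110)&(np.mgrid[:480,:640][0]>297); v,u=np.nonzero(cap); print("cap px",u.mean(),v.min(),v.max(),"xyz",np.median(P[cap],0),ray(u.mean(),v.max(),22,R,t,K))
# blue disc
b=np.zeros((480,640),bool); b[240:310,140:285]=1
b&=(h[...,0]>100)&(h[...,0]<125)&(h[...,1]>150); (e)=cv2.fitEllipse(cv2.convexHull(cv2.findNonZero(b.astype(np.uint8)))); print("disc",e,ray(*e[0],7,R,t,K),np.median(P[b],0))
# box rim
w=np.zeros((480,640),bool); w[235:315,140:285]=1; w&=(abs(P[...,2]-50)<5)&(h[...,1]<60)
print("box rim mm",cv2.minAreaRect(P[w][:,:2].astype(np.float32)))
for n,(a,b_,c_,d) in dict(loupe=(325,150,360,185),brush=(440,105,480,210)).items():
    mm=np.zeros((480,640),bool); mm[b_:d,a:c_]=1; mm&=P[...,2]>8; print(n,np.median(P[mm],0))
# neighbours' tops
w=np.zeros((480,640),bool); w[235:315,140:285]=1; w&=P[...,2]>105
n,l,st,ce=cv2.connectedComponentsWithStats(w.astype(np.uint8))
for i in range(1,n):
    if st[i,4]>20: print("nb",P[l==i].mean(0))
o=env.get_obs(); print(Ro.from_euler("xyz",o["orientation"]).as_matrix().round(3))
```

```text
rect px ((386.986572265625, 281.13385009765625), (70.72615814208984, 44.61894989013672), 72.52522277832031)
n 1313 z pct [33.46421134 42.45422377 46.52269904] x [469.15483712 577.98129363] y [-139.80988654  -96.29645443]
body top rect mm ((531.6727294921875, -118.03349304199219), (44.17094039916992, 92.95714569091797), 89.99067687988281)
cap px 381.44444444444446 299 311 xyz [ 479.75291528 -117.89819031   35.11044795] [ 468.67848775 -120.13192991   22.        ]
disc ((214.44488525390625, 275.47454833984375), (29.261531829833984, 29.837669372558594), 65.42774963378906) [535.10409714 190.5458125    7.        ] [534.27326069 190.51111899   6.71834279]
box rim mm ((535.442138671875, 191.0070343017578), (235.90101623535156, 81.74848937988281), 78.30974578857422)
loupe [739.86453219 -48.25909442  31.46700912]
brush [ 732.2713319  -278.50762518   17.59421709]
nb [551.03176807 265.68051321 117.65308534]
nb [519.32702821 114.55328674 121.41358705]
[[-0.     0.265 -0.964]
 [ 0.001 -0.964 -0.265]
 [-1.    -0.001 -0.   ]]
```

Call:
{"fn": "arm_command", "kwargs": {
  "targets": [
    {"ax": 0.9,"hand": -1},
    {"ax": 0.9,"hand": -1},
    {"ax": 0.9,"hand": -1},
    {"dy": -1,"dz": -1,"hand": -1},
    {"dy": -1,"dz": -1,"hand": -1},
    {"dy": -1,"dz": -1,"hand": -1},
    {"dy": -1,"dz": -1,"hand": -1},
    {"dy": -1,"dz": -1,"hand": -1},
    {"dy": -1,"dz": -1,"hand": -1},
    {"dy": -1,"dz": -1,"hand": -1},
    {"dy": -1,"dz": -1,"hand": -1},
    {"dy": -1,"dz": -1,"hand": -1},
    {"dy": -1,"dz": -1,"hand": -1},
    {"dy": -1,"dz": -1,"hand": -1},
    {"dy": -1,"dz": -1,"hand": -1},
    {"dy": -1,"dz": -1,"hand": -1},
    {"dy": -1,"dz": -1,"hand": -1},
    {"dy": -1,"dz": -1,"hand": -1},
    {"dy": -1,"dz": -1,"hand": -1},
    {"hand": -1}
  ]
}}

```text
$.targets[0]: bad value
```

Call:
{"fn": "arm_command", "kwargs": {
  "targets": [
    {"dx": 0,"dy": 0,"dz": 0,"ax": 0.9,"ay": 0,"az": 0,"hand": -1},
    {"dx": 0,"dy": 0,"dz": 0,"ax": 0.9,"ay": 0,"az": 0,"hand": -1},
    {"dx": 0,"dy": 0,"dz": 0,"ax": 0.9,"ay": 0,"az": 0,"hand": -1},
    {"dx": 0,"dy": -1,"dz": -1,"ax": 0,"ay": 0,"az": 0,"hand": -1},
    {"dx": 0,"dy": -1,"dz": -1,"ax": 0,"ay": 0,"az": 0,"hand": -1},
    {"dx": 0,"dy": -1,"dz": -1,"ax": 0,"ay": 0,"az": 0,"hand": -1},
    {"dx": 0,"dy": -1,"dz": -1,"ax": 0,"ay": 0,"az": 0,"hand": -1},
    {"dx": 0,"dy": -1,"dz": -1,"ax": 0,"ay": 0,"az": 0,"hand": -1},
    {"dx": 0,"dy": -1,"dz": -1,"ax": 0,"ay": 0,"az": 0,"hand": -1},
    {"dx": 0,"dy": -1,"dz": -1,"ax": 0,"ay": 0,"az": 0,"hand": -1},
    {"dx": 0,"dy": -1,"dz": -1,"ax": 0,"ay": 0,"az": 0,"hand": -1},
    {"dx": 0,"dy": -1,"dz": -1,"ax": 0,"ay": 0,"az": 0,"hand": -1},
    {"dx": 0,"dy": -1,"dz": -1,"ax": 0,"ay": 0,"az": 0,"hand": -1},
    {"dx": 0,"dy": -1,"dz": -1,"ax": 0,"ay": 0,"az": 0,"hand": -1},
    {"dx": 0,"dy": -1,"dz": -1,"ax": 0,"ay": 0,"az": 0,"hand": -1},
    {"dx": 0,"dy": -1,"dz": -1,"ax": 0,"ay": 0,"az": 0,"hand": -1},
    {"dx": 0,"dy": -1,"dz": -1,"ax": 0,"ay": 0,"az": 0,"hand": -1},
    {"dx": 0,"dy": -1,"dz": -1,"ax": 0,"ay": 0,"az": 0,"hand": -1},
    {"dx": 0,"dy": -1,"dz": -1,"ax": 0,"ay": 0,"az": 0,"hand": -1},
    {"dx": 0,"dy": 0,"dz": 0,"ax": 0,"ay": 0,"az": 0,"hand": -1}
  ]
}}

```text
clock: 2.1
eef_pos: [460.8, -185.1, 238.3]
orientation: [-1.229, 1.57, 1.913]
ft_force: [0.3, 0.3, -0.6]
gripper_width: 88.4
```

Call:
{"fn": "arm_command", "kwargs": {
  "targets": [
    {"dx": 0,"dy": -0.475,"dz": 0,"ax": 0,"ay": 1,"az": 0,"hand": -1},
    {"dx": 0,"dy": -0.475,"dz": 0,"ax": 0,"ay": 1,"az": 0,"hand": -1},
    {"dx": 0,"dy": -0.475,"dz": 0,"ax": 0,"ay": 1,"az": 0,"hand": -1},
    {"dx": 0,"dy": -0.475,"dz": 0,"ax": 0,"ay": 1,"az": 0,"hand": -1},
    {"dx": 0,"dy": -0.475,"dz": 0,"ax": 0,"ay": 1,"az": 0,"hand": -1},
    {"dx": 0,"dy": -0.475,"dz": 0,"ax": 0,"ay": 1,"az": 0,"hand": -1},
    {"dx": 0,"dy": -0.475,"dz": 0,"ax": 0,"ay": 1,"az": 0,"hand": -1},
    {"dx": 0.72,"dy": 0,"dz": 0.6,"ax": 0,"ay": 0,"az": 0,"hand": -1},
    {"dx": 0.72,"dy": 0,"dz": 0.6,"ax": 0,"ay": 0,"az": 0,"hand": -1},
    {"dx": 0.72,"dy": 0,"dz": 0.6,"ax": 0,"ay": 0,"az": 0,"hand": -1},
    {"dx": 0.72,"dy": 0,"dz": 0.6,"ax": 0,"ay": 0,"az": 0,"hand": -1},
    {"dx": 0.72,"dy": 0,"dz": 0.6,"ax": 0,"ay": 0,"az": 0,"hand": -1},
    {"dx": 0.72,"dy": 0,"dz": 0.6,"ax": 0,"ay": 0,"az": 0,"hand": -1},
    {"dx": 0.72,"dy": 0,"dz": 0.6,"ax": 0,"ay": 0,"az": 0,"hand": -1},
    {"dx": 0.72,"dy": 0,"dz": 0.6,"ax": 0,"ay": 0,"az": 0,"hand": -1},
    {"dx": 0,"dy": 0,"dz": 0,"ax": 0,"ay": 0,"az": 0,"hand": -1}
  ]
}}

```text
clock: 3.7
eef_pos: [459.4, -120.4, 86.9]
orientation: [-3.138, 0.874, -0.0]
ft_force: [-0.8, 1.3, 0.3]
gripper_width: 88.1
```

Run:
```python
from h import *
from scipy.spatial.transform import Rotation as Ro
o=env.get_obs(); print(o["eef_pos"],o["q"].round(2)); print(Ro.from_euler("xyz",o["orientation"]).as_matrix().round(3))
im,R,t,K=grab("side"); cv2.imwrite("pics/s1.png",cv2.resize(im["frame"][150:390,160:480],(800,600)))
```

```text
[ 459.40135549 -120.40151053   86.92242802] [-0.75  0.25  2.29  1.46  0.45 -0.49]
[[ 0.642 -0.003 -0.767]
 [-0.    -1.     0.004]
 [-0.767 -0.002 -0.642]]
```

View pics/s1.png

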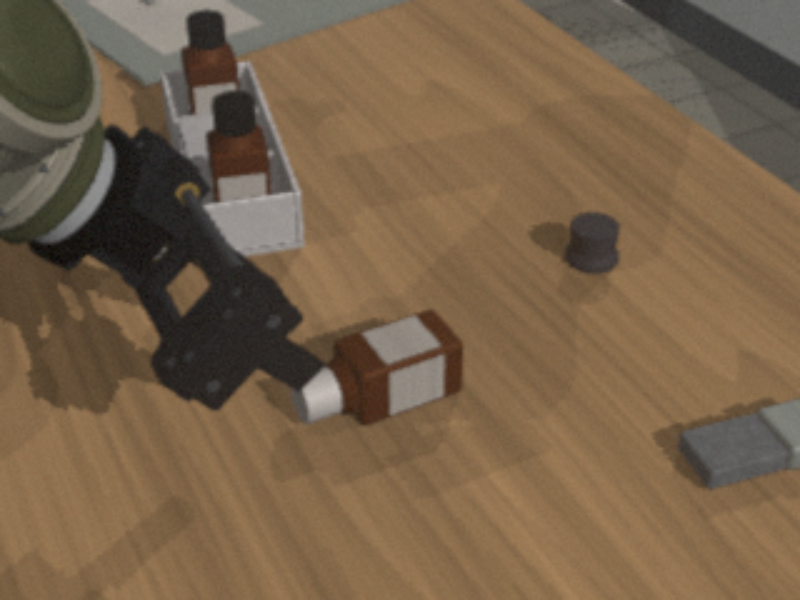

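The open jaws are behind and above the cap, in line with the bottle (crop: jaws at about (300,380), bottle centre (400,365)). I'll move in and grip.

Call:
{"fn": "arm_command", "kwargs": {
  "newtons": 30,
  "targets": [
    {"dx": 0.83,"dy": -0.1,"dz": 0,"ax": 0,"ay": 0,"az": 0,"hand": -1},
    {"dx": 0.83,"dy": 0,"dz": 0,"ax": 0,"ay": 0,"az": 0,"hand": -1},
    {"dx": 0.83,"dy": 0,"dz": 0,"ax": 0,"ay": 0,"az": 0,"hand": -1},
    {"dx": 0.83,"dy": 0,"dz": 0,"ax": 0,"ay": 0,"az": 0,"hand": -1},
    {"dx": 0.83,"dy": 0,"dz": 0,"ax": 0,"ay": 0,"az": 0,"hand": -1},
    {"dx": 0.83,"dy": 0,"dz": 0,"ax": 0,"ay": 0,"az": 0,"hand": -1},
    {"dx": 0,"dy": 0,"dz": 0,"ax": 0,"ay": 0,"az": 0,"hand": -1}
  ]
}}

```text
clock: 4.45
eef_pos: [525.5, -118.8, 12.8]
orientation: [-3.141, 0.87, -0.001]
ft_force: [0.0, 0.3, -0.0]
gripper_width: 87.8
```

Call:
{"fn": "arm_command", "kwargs": {
  "newtons": 30,
  "targets": [
    {"dx": 0,"dy": 0,"dz": 0,"ax": 0,"ay": 0,"az": 0,"hand": 1},
    {"dx": 0,"dy": 0,"dz": 0,"ax": 0,"ay": 0,"az": 0,"hand": 1},
    {"dx": 0,"dy": 0,"dz": 0,"ax": 0,"ay": 0,"az": 0,"hand": 1},
    {"dx": 0,"dy": 0,"dz": 0,"ax": 0,"ay": 0,"az": 0,"hand": 1},
    {"dx": 0,"dy": 0,"dz": 0,"ax": 0,"ay": 0,"az": 0,"hand": 1},
    {"dx": 0,"dy": 0,"dz": 0,"ax": 0,"ay": 0,"az": 0,"hand": 1},
    {"dx": 0,"dy": 0,"dz": 0,"ax": 0,"ay": 0,"az": 0,"hand": 1},
    {"dx": 0,"dy": 0,"dz": 0,"ax": 0,"ay": 0,"az": 0,"hand": 1}
  ]
}}

```text
clock: 5.25
eef_pos: [524.7, -118.7, 12.7]
orientation: [3.141, 0.871, -0.002]
ft_force: [-3.0, -0.9, 6.0]
gripper_width: 44.0
```

Call:
{"fn": "arm_command", "kwargs": {
  "targets": [
    {"dx": -0.83,"dy": 0,"dz": 0,"ax": 0,"ay": 0,"az": 0,"hand": 1},
    {"dx": -0.83,"dy": 0,"dz": 0,"ax": 0,"ay": 0,"az": 0,"hand": 1},
    {"dx": -0.83,"dy": 0,"dz": 0,"ax": 0,"ay": 0,"az": 0,"hand": 1},
    {"dx": -0.83,"dy": 0,"dz": 0,"ax": 0,"ay": 0,"az": 0,"hand": 1},
    {"dx": -0.83,"dy": 0,"dz": 0,"ax": 0,"ay": 0,"az": 0,"hand": 1},
    {"dx": -0.83,"dy": 0,"dz": 0,"ax": 0,"ay": 0,"az": 0,"hand": 1},
    {"dx": 0,"dy": 0,"dz": 0,"ax": 0,"ay": -0.7,"az": 0,"hand": 1},
    {"dx": 0,"dy": 0,"dz": 0,"ax": 0,"ay": -0.7,"az": 0,"hand": 1},
    {"dx": 0,"dy": 0,"dz": 0,"ax": 0,"ay": -0.7,"az": 0,"hand": 1},
    {"dx": 0,"dy": 0,"dz": 0,"ax": 0,"ay": -0.7,"az": 0,"hand": 1},
    {"dx": 0,"dy": 0,"dz": 0,"ax": 0,"ay": -0.7,"az": 0,"hand": 1},
    {"dx": 0,"dy": 0,"dz": 0,"ax": 0,"ay": -0.7,"az": 0,"hand": 1},
    {"dx": 0,"dy": 0,"dz": 0,"ax": 0,"ay": -0.7,"az": 0,"hand": 1},
    {"dx": 0,"dy": 0,"dz": 0,"ax": 0,"ay": -0.7,"az": 0,"hand": 1},
    {"dx": 0,"dy": 0,"dz": 0,"ax": 0,"ay": -0.7,"az": 0,"hand": 1},
    {"dx": 0,"dy": 0,"dz": 0,"ax": 0,"ay": -0.7,"az": 0,"hand": 1},
    {"dx": 0,"dy": 0,"dz": 0,"ax": 0,"ay": 0,"az": 0,"hand": 1}
  ]
}}

```text
clock: 6.95
eef_pos: [461.4, -117.0, 88.1]
orientation: [-2.992, 1.533, 0.152]
ft_force: [-0.1, 0.0, -0.8]
gripper_width: 43.8
```

Run:
```python
from h import *
from scipy.spatial.transform import Rotation as Ro
o=env.get_obs(); print(o["eef_pos"],o["q"].round(2)); print(Ro.from_euler("xyz",o["orientation"]).as_matrix().round(3))
```

```text
[ 461.37610446 -116.95530879   88.10807065] [-0.51  0.38  1.85  0.03  0.88  1.04]
[[ 0.037  0.003 -0.999]
 [ 0.006 -1.    -0.002]
 [-0.999 -0.006 -0.037]]
```

Call:
{"fn": "arm_command", "kwargs": {
  "targets": [
    {"dx": 0,"dy": 0,"dz": 0,"ax": 0,"ay": -0.65,"az": 0,"hand": 1},
    {"dx": 0,"dy": 0,"dz": 0,"ax": 0,"ay": -0.65,"az": 0,"hand": 1},
    {"dx": 0,"dy": 0,"dz": 0,"ax": 0,"ay": -0.65,"az": 0,"hand": 1},
    {"dx": 0,"dy": 0,"dz": 0,"ax": 0,"ay": -0.65,"az": 0,"hand": 1},
    {"dx": 0,"dy": 0,"dz": 0,"ax": 0,"ay": -0.65,"az": 0,"hand": 1},
    {"dx": 0,"dy": 0,"dz": 0,"ax": 0,"ay": -0.65,"az": 0,"hand": 1},
    {"dx": 0,"dy": 0,"dz": 0,"ax": 0,"ay": -0.65,"az": 0,"hand": 1},
    {"dx": 0,"dy": 0,"dz": 0,"ax": 0,"ay": -0.65,"az": 0,"hand": 1},
    {"dx": 0,"dy": 0,"dz": 0,"ax": 0,"ay": -0.65,"az": 0,"hand": 1},
    {"dx": 0,"dy": 0,"dz": 0,"ax": 0,"ay": -0.65,"az": 0,"hand": 1},
    {"dx": 0,"dy": 0,"dz": 0,"ax": 0,"ay": -0.65,"az": 0,"hand": 1},
    {"dx": 0,"dy": 0,"dz": 0,"ax": 0,"ay": -0.65,"az": 0,"hand": 1},
    {"dx": 0,"dy": 0,"dz": 0,"ax": 0,"ay": -0.65,"az": 0,"hand": 1},
    {"dx": 0,"dy": 0,"dz": 0,"ax": 0,"ay": -0.65,"az": 0,"hand": 1},
    {"dx": 0,"dy": 0,"dz": 0,"ax": 0,"ay": 0,"az": 0,"hand": 1},
    {"dx": 0,"dy": 0,"dz": 0,"ax": 0,"ay": 0,"az": 0,"hand": 1}
  ]
}}

```text
clock: 8.55
eef_pos: [460.5, -116.9, 87.8]
orientation: [-0.009, 0.701, 3.137]
ft_force: [1.0, -0.2, -1.1]
gripper_width: 43.5
```

Run:
```python
from h import *
from scipy.spatial.transform import Rotation as Ro
o=env.get_obs(); print(o["eef_pos"],o["q"].round(2)); print(Ro.from_euler("xyz",o["orientation"]).as_matrix().round(3))
im,R,t,K=grab("side"); cv2.imwrite("pics/s2.png",cv2.resize(im["frame"][120:390,140:500],(800,600)))
```

```text
[ 460.4799485  -116.93857173   87.84676988] [-0.36  0.86  1.26 -0.28  1.85  1.25]
[[-0.764  0.002 -0.645]
 [ 0.003 -1.    -0.007]
 [-0.645 -0.007  0.764]]
```

View pics/s2.png

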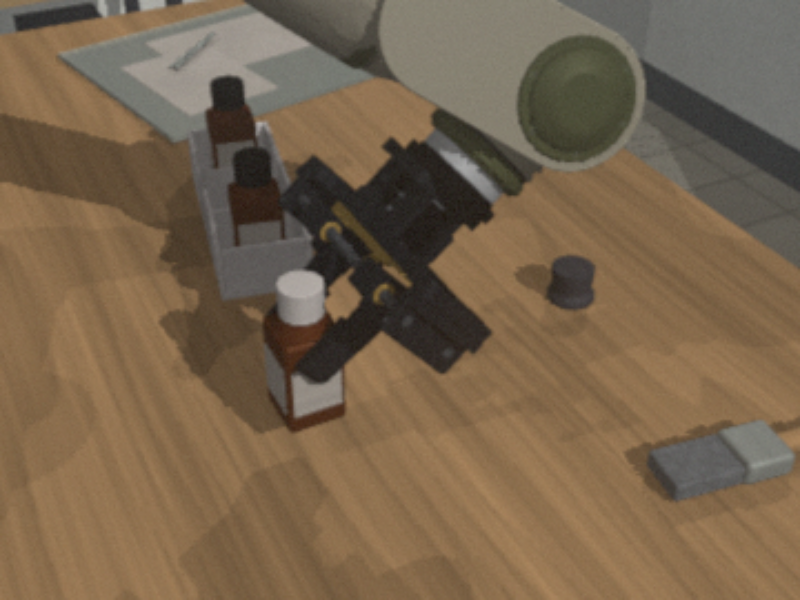

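The bottle is upright in the jaws (crop: cap at (300,298), underside at about (310,415)), about 34 mm above the bench by the arithmetic. The gripper body is clear of the cap. I'll lower it.

Call:
{"fn": "arm_command", "kwargs": {
  "targets": [
    {"dx": 0.25,"dy": 0,"dz": -0.296,"ax": 0,"ay": 0,"az": 0,"hand": 1},
    {"dx": 0.25,"dy": 0,"dz": -0.296,"ax": 0,"ay": 0,"az": 0,"hand": 1},
    {"dx": 0.25,"dy": 0,"dz": -0.296,"ax": 0,"ay": 0,"az": 0,"hand": 1},
    {"dx": 0.25,"dy": 0,"dz": -0.296,"ax": 0,"ay": 0,"az": 0,"hand": 1},
    {"dx": 0,"dy": 0,"dz": 0,"ax": 0,"ay": 0,"az": 0,"hand": 1},
    {"dx": 0,"dy": 0,"dz": 0,"ax": 0,"ay": 0,"az": 0,"hand": 1}
  ]
}}

```text
clock: 9.2
eef_pos: [460.6, -116.8, 57.2]
orientation: [-0.008, 0.699, 3.139]
ft_force: [-0.5, -0.6, -0.3]
gripper_width: 44.0
```

Call:
{"fn": "arm_command", "kwargs": {
  "targets": [
    {"dx": 0.032,"dy": 0,"dz": -0.038,"ax": 0,"ay": 0,"az": 0,"hand": 1},
    {"dx": 0,"dy": 0,"dz": 0,"ax": 0,"ay": 0,"az": 0,"hand": 1}
  ]
}}

```text
clock: 9.4
eef_pos: [460.7, -116.8, 56.5]
orientation: [-0.007, 0.699, 3.139]
ft_force: [0.2, -0.1, -1.5]
gripper_width: 43.7
```

Call:
{"fn": "arm_command", "kwargs": {
  "targets": [
    {"dx": 0.032,"dy": 0,"dz": -0.038,"ax": 0,"ay": 0,"az": 0,"hand": 1},
    {"dx": 0,"dy": 0,"dz": 0,"ax": 0,"ay": 0,"az": 0,"hand": 1}
  ]
}}

```text
clock: 9.6
eef_pos: [460.6, -116.8, 55.4]
orientation: [-0.007, 0.699, 3.139]
ft_force: [-0.2, 0.6, -0.9]
gripper_width: 43.7
```

Not in contact yet, so I'll continue in 1 mm steps.

Call:
{"fn": "arm_command", "kwargs": {
  "targets": [
    {"dx": 0.032,"dy": 0,"dz": -0.038,"ax": 0,"ay": 0,"az": 0,"hand": 1},
    {"dx": 0,"dy": 0,"dz": 0,"ax": 0,"ay": 0,"az": 0,"hand": 1}
  ]
}}

```text
clock: 9.8
eef_pos: [460.6, -116.8, 55.3]
orientation: [-0.007, 0.698, 3.139]
ft_force: [-0.6, 1.2, 6.0]
gripper_width: 43.7
```

Call:
{"fn": "arm_command", "kwargs": {
  "targets": [
    {"dx": 0.032,"dy": 0,"dz": -0.038,"ax": 0,"ay": 0,"az": 0,"hand": 1},
    {"dx": 0,"dy": 0,"dz": 0,"ax": 0,"ay": 0,"az": 0,"hand": 1}
  ]
}}

```text
clock: 10.0
eef_pos: [460.7, -116.7, 55.2]
orientation: [-0.006, 0.698, 3.139]
ft_force: [-0.8, 1.5, 11.8]
gripper_width: 43.8
```

Run:
```python
from h import *
for n in("side",):
    im,R,t,K=grab(n); P=pts(im,R,t,K)
    h=cv2.cvtColor(im["frame"],cv2.COLOR_BGR2HSV)
    m=(abs(P[...,0]-475)<50)&(abs(P[...,1]+118)<50)
    cap=m&(h[...,1]<70)&(h[...,2]>110)&(P[...,2]>82)
    print("cap",np.percentile(P[cap],[2,50,98],axis=0),cap.sum())
    br=m&(h[...,1]>130)&(h[...,0]<12)&(P[...,2]<30)&(h[...,2]<110)
    print("brown low",np.percentile(P[br],[1,5,50],axis=0),br.sum())
```

```text
cap [[ 427.8799945  -130.82917043  100.3291671 ]
 [ 476.34479275 -100.33221041  381.25533394]
 [ 522.69965473  -70.53472847  445.26226585]] 6255
brown low [[ 448.56547015 -139.44258409    3.50260865]
 [ 449.75621139 -139.22741199    5.44280225]
 [ 470.88913    -137.66054284   10.28573487]] 78
```

Call:
{"fn": "arm_command", "kwargs": {
  "targets": [
    {"dx": -0.025,"dy": 0,"dz": 0.03,"ax": 0,"ay": 0,"az": 0,"hand": 1},
    {"dx": 0,"dy": 0,"dz": 0,"ax": 0,"ay": 0,"az": 0,"hand": -1},
    {"dx": 0,"dy": 0,"dz": 0,"ax": 0,"ay": 0,"az": 0,"hand": -1},
    {"dx": 0,"dy": 0,"dz": 0,"ax": 0,"ay": 0,"az": 0,"hand": -1},
    {"dx": 0,"dy": 0,"dz": 0,"ax": 0,"ay": 0,"az": 0,"hand": -1},
    {"dx": 0,"dy": 0,"dz": 0,"ax": 0,"ay": 0,"az": 0,"hand": -1},
    {"dx": 0,"dy": 0,"dz": 0,"ax": 0,"ay": 0,"az": 0,"hand": -1},
    {"dx": 0,"dy": 0,"dz": 0,"ax": 0,"ay": 0,"az": 0,"hand": -1},
    {"dx": -0.8,"dy": 0,"dz": 0,"ax": 0,"ay": 0,"az": 0,"hand": -1},
    {"dx": -0.8,"dy": 0,"dz": 0,"ax": 0,"ay": 0,"az": 0,"hand": -1},
    {"dx": -0.8,"dy": 0,"dz": 0,"ax": 0,"ay": 0,"az": 0,"hand": -1},
    {"dx": -0.8,"dy": 0,"dz": 0,"ax": 0,"ay": 0,"az": 0,"hand": -1},
    {"dx": -0.8,"dy": 0,"dz": 0,"ax": 0,"ay": 0,"az": 0,"hand": -1},
    {"dx": -0.8,"dy": 0,"dz": 0,"ax": 0,"ay": 0,"az": 0,"hand": -1},
    {"dx": -0.8,"dy": 0,"dz": 0,"ax": 0,"ay": 0,"az": 0,"hand": -1},
    {"dx": -0.8,"dy": 0,"dz": 0,"ax": 0,"ay": 0,"az": 0,"hand": -1},
    {"dx": 0,"dy": 0,"dz": 0,"ax": 0,"ay": 0,"az": 0,"hand": -1}
  ]
}}

```text
clock: 11.75
eef_pos: [559.5, -117.2, 137.2]
orientation: [-0.006, 0.701, 3.14]
ft_force: [0.3, -0.1, 0.0]
gripper_width: 87.6
```

```bash
cat > meas.py <<'E'
from h import *
# white cap top of the standing bottle: side-view depth points around z 110
im,R,t,K=grab("side"); P=pts(im,R,t,K); h=cv2.cvtColor(im["frame"],cv2.COLOR_BGR2HSV)
w=((h[...,1]<70)&(h[...,2]>110)&(abs(P[...,0]-475)<45)&(abs(P[...,1]+118)<45)&(P[...,2]>86)&(P[...,2]<125)).astype(np.uint8)
top=(w>0)&(P[...,2]>107); print("cap top",P[top].mean(0),"z",np.percentile(P[w>0][:,2],[2,98]),top.sum(),"x",np.percentile(P[w>0][:,0],[1,99]),"y",np.percentile(P[w>0][:,1],[1,99]))
print(env.get_obs()["clock"],env.get_obs()["eef_pos"])
E
python3 meas.py
python3 - <<'E'
from h import *
im,R,t,K=grab("side"); cv2.imwrite("pics/s3.png",cv2.resize(im["frame"][120:390,140:500],(800,600)))
E
```

```text
cap top [ 469.55046631 -118.69735647  110.87224178] z [ 88.25127673 112.69565515] 241 x [454.6841573  484.42680259] y [-132.46617751 -103.05495606]
11.8 [ 558.75256909 -117.12080516  136.30412779]
```

View pics/s3.png

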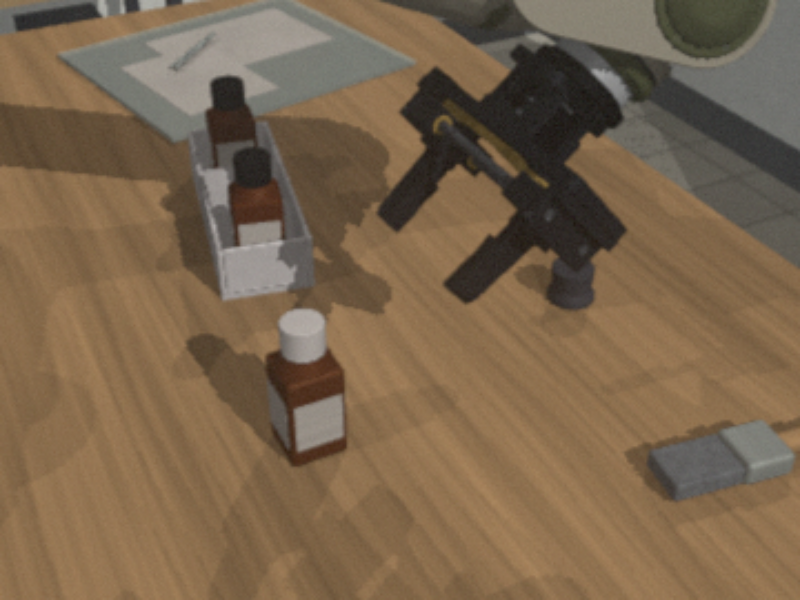

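The bottle stands by itself (cap top at crop (302,320), measured at (469.6, -118.7, 110.9)) and the gripper is well clear. Next: raise, point the tool down, and turn the jaws to the other pair of sides.

Call:
{"fn": "arm_command", "kwargs": {
  "targets": [
    {"dx": -0.75,"dy": 0,"dz": 0.89,"ax": 0,"ay": 0,"az": 0,"hand": -1},
    {"dx": -0.75,"dy": 0,"dz": 0.89,"ax": 0,"ay": 0,"az": 0,"hand": -1},
    {"dx": -0.75,"dy": 0,"dz": 0.89,"ax": 0,"ay": 0,"az": 0,"hand": -1},
    {"dx": 0,"dy": 0,"dz": 0,"ax": 0,"ay": 0.79,"az": 0,"hand": -1},
    {"dx": 0,"dy": 0,"dz": 0,"ax": 0,"ay": 0.79,"az": 0,"hand": -1},
    {"dx": 0,"dy": 0,"dz": 0,"ax": 0,"ay": 0.79,"az": 0,"hand": -1},
    {"dx": 0,"dy": 0,"dz": 0,"ax": 0,"ay": 0.79,"az": 0,"hand": -1},
    {"dx": 0,"dy": 0,"dz": 0,"ax": 0,"ay": 0.79,"az": 0,"hand": -1},
    {"dx": 0,"dy": 0,"dz": 0,"ax": 0,"ay": 0.79,"az": 0,"hand": -1},
    {"dx": 0,"dy": 0,"dz": 0,"ax": 0,"ay": 0.79,"az": 0,"hand": -1},
    {"dx": 0,"dy": 0,"dz": 0,"ax": 0,"ay": 0.79,"az": 0,"hand": -1},
    {"dx": 0,"dy": 0,"dz": 0,"ax": 0,"ay": 0.79,"az": 0,"hand": -1},
    {"dx": 0,"dy": 0,"dz": 0,"ax": 0,"ay": 0.79,"az": 0,"hand": -1},
    {"dx": 0,"dy": 0,"dz": 0,"ax": 0,"ay": 0.79,"az": 0,"hand": -1},
    {"dx": 0,"dy": 0,"dz": 0,"ax": 0,"ay": 0,"az": 0,"hand": -1}
  ]
}}

```text
clock: 13.35
eef_pos: [557.1, -117.3, 206.3]
orientation: [-1.114, 1.564, 2.028]
ft_force: [-0.9, -0.5, 0.0]
gripper_width: 88.5
```

Call:
{"fn": "arm_command", "kwargs": {
  "targets": [
    {"dx": 0,"dy": 0,"dz": 0,"ax": -0.98,"ay": 0,"az": 0,"hand": -1},
    {"dx": 0,"dy": 0,"dz": 0,"ax": -0.98,"ay": 0,"az": 0,"hand": -1},
    {"dx": 0,"dy": 0,"dz": 0,"ax": -0.98,"ay": 0,"az": 0,"hand": -1},
    {"dx": 0,"dy": 0,"dz": 0,"ax": -0.98,"ay": 0,"az": 0,"hand": -1},
    {"dx": 0,"dy": 0,"dz": 0,"ax": -0.98,"ay": 0,"az": 0,"hand": -1},
    {"dx": 0,"dy": 0,"dz": 0,"ax": -0.98,"ay": 0,"az": 0,"hand": -1},
    {"dx": 0,"dy": 0,"dz": 0,"ax": -0.98,"ay": 0,"az": 0,"hand": -1},
    {"dx": 0,"dy": 0,"dz": 0,"ax": -0.98,"ay": 0,"az": 0,"hand": -1},
    {"dx": 0,"dy": 0,"dz": 0,"ax": -0.98,"ay": 0,"az": 0,"hand": -1},
    {"dx": 0,"dy": 0,"dz": 0,"ax": -0.98,"ay": 0,"az": 0,"hand": -1},
    {"dx": 0,"dy": 0,"dz": 0,"ax": -0.98,"ay": 0,"az": 0,"hand": -1},
    {"dx": 0,"dy": 0,"dz": 0,"ax": -0.98,"ay": 0,"az": 0,"hand": -1},
    {"dx": 0,"dy": 0,"dz": 0,"ax": -0.98,"ay": 0,"az": 0,"hand": -1},
    {"dx": 0,"dy": 0,"dz": 0,"ax": -0.98,"ay": 0,"az": 0,"hand": -1},
    {"dx": 0,"dy": 0,"dz": 0,"ax": -0.98,"ay": 0,"az": 0,"hand": -1},
    {"dx": 0,"dy": 0,"dz": 0,"ax": -0.98,"ay": 0,"az": 0,"hand": -1},
    {"dx": 0,"dy": 0,"dz": 0,"ax": 0,"ay": 0,"az": 0,"hand": -1}
  ]
}}

```text
clock: 15.05
eef_pos: [558.4, -117.4, 205.7]
orientation: [-2.399, 1.562, 2.313]
ft_force: [0.4, -0.8, 0.4]
gripper_width: 87.9
```

```bash
cat > st.py <<'E'
from h import *
from scipy.spatial.transform import Rotation as Ro
o=env.get_obs(); print(o["clock"],o["eef_pos"].round(1),o["q"].round(2)); print(Ro.from_euler("xyz",o["orientation"]).as_matrix().round(3))
E
python3 st.py
```

```text
15.05 [ 558.4 -117.4  205.7] [-0.41  0.44  1.4   0.    1.31 -0.41]
[[-0.006  1.    -0.   ]
 [ 0.006 -0.    -1.   ]
 [-1.    -0.006 -0.006]]
```

Call:
{"fn": "arm_command", "kwargs": {
  "targets": [
    {"dx": 0,"dy": -0.887,"dz": 0,"ax": 0,"ay": 0,"az": 0,"hand": -1},
    {"dx": 0,"dy": -0.887,"dz": 0,"ax": 0,"ay": 0,"az": 0,"hand": -1},
    {"dx": 0,"dy": -0.887,"dz": 0,"ax": 0,"ay": 0,"az": 0,"hand": -1},
    {"dx": 0,"dy": -0.887,"dz": 0,"ax": 0,"ay": 0,"az": 0,"hand": -1},
    {"dx": 0,"dy": -0.887,"dz": 0.03,"ax": 0,"ay": 0,"az": 0,"hand": -1},
    {"dx": 0.8,"dy": 0,"dz": 0,"ax": 0,"ay": 0,"az": 0,"hand": -1},
    {"dx": 0.8,"dy": 0,"dz": 0,"ax": 0,"ay": 0,"az": 0,"hand": -1},
    {"dx": 0.8,"dy": 0,"dz": 0,"ax": 0,"ay": 0,"az": 0,"hand": -1},
    {"dx": 0,"dy": 0,"dz": 0,"ax": 0,"ay": 0,"az": 0,"hand": -1}
  ]
}}

```text
clock: 15.95
eef_pos: [468.8, -117.3, 156.8]
orientation: [-2.367, 1.56, 2.342]
ft_force: [0.5, -0.4, 0.4]
gripper_width: 87.7
```

```bash
python3 st.py
python3 - <<'E'
from h import *
im,R,t,K=grab("side"); cv2.imwrite("pics/s4.png",cv2.resize(im["frame"][120:390,140:500],(800,600)))
E
```

```text
15.95 [ 468.8 -117.3  156.8] [-0.49  0.31  1.73  0.    1.11 -0.49]
[[-0.007  1.    -0.004]
 [ 0.008 -0.003 -1.   ]
 [-1.    -0.007 -0.008]]
```

View pics/s4.png

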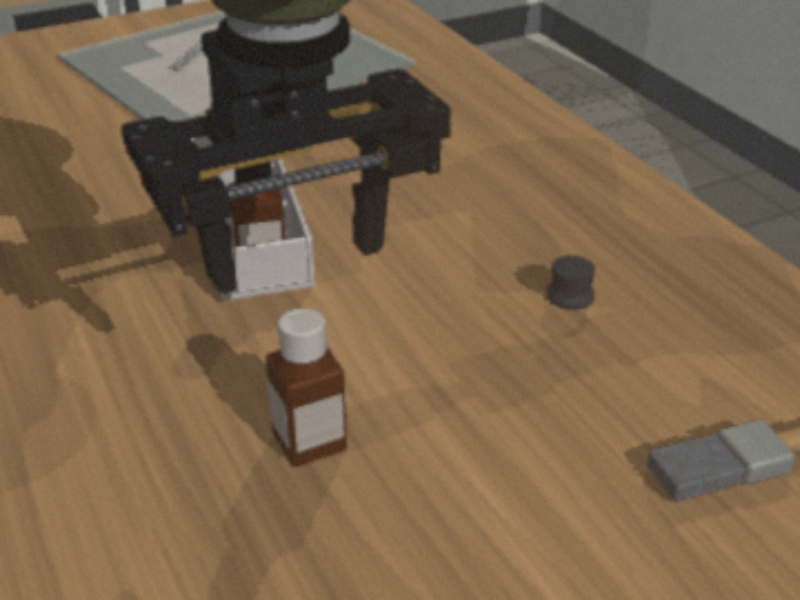

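The open fingers straddle the standing bottle from above (fingers at crop x 215 and 370, cap at (302,320)). I'll go down and grip.

Call:
{"fn": "arm_command", "kwargs": {
  "newtons": 30,
  "targets": [
    {"dx": 0.88,"dy": 0.04,"dz": 0,"ax": 0,"ay": 0,"az": 0,"hand": -1},
    {"dx": 0.88,"dy": 0,"dz": 0,"ax": 0,"ay": 0,"az": 0,"hand": -1},
    {"dx": 0.88,"dy": 0,"dz": 0,"ax": 0,"ay": 0,"az": 0,"hand": -1},
    {"dx": 0.88,"dy": 0,"dz": 0,"ax": 0,"ay": 0,"az": 0,"hand": -1},
    {"dx": 0.88,"dy": 0,"dz": 0,"ax": 0,"ay": 0,"az": 0,"hand": -1},
    {"dx": 0.88,"dy": 0,"dz": 0,"ax": 0,"ay": 0,"az": 0,"hand": -1},
    {"dx": 0,"dy": 0,"dz": 0,"ax": 0,"ay": 0,"az": 0,"hand": -1}
  ]
}}

```text
clock: 16.7
eef_pos: [469.8, -116.9, 52.1]
orientation: [-2.462, 1.562, 2.248]
ft_force: [-0.6, -0.1, 0.4]
gripper_width: 88.2
```

Call:
{"fn": "arm_command", "kwargs": {
  "newtons": 30,
  "targets": [
    {"dx": 0,"dy": 0,"dz": 0,"ax": 0,"ay": 0,"az": 0,"hand": 1},
    {"dx": 0,"dy": 0,"dz": 0,"ax": 0,"ay": 0,"az": 0,"hand": 1},
    {"dx": 0,"dy": 0,"dz": 0,"ax": 0,"ay": 0,"az": 0,"hand": 1},
    {"dx": 0,"dy": 0,"dz": 0,"ax": 0,"ay": 0,"az": 0,"hand": 1},
    {"dx": 0,"dy": 0,"dz": 0,"ax": 0,"ay": 0,"az": 0,"hand": 1},
    {"dx": 0,"dy": 0,"dz": 0,"ax": 0,"ay": 0,"az": 0,"hand": 1},
    {"dx": 0,"dy": 0,"dz": 0,"ax": 0,"ay": 0,"az": 0,"hand": 1},
    {"dx": 0,"dy": 0,"dz": 0,"ax": 0,"ay": 0,"az": 0,"hand": 1}
  ]
}}

```text
clock: 17.5
eef_pos: [470.4, -117.2, 53.1]
orientation: [-2.673, 1.565, 2.039]
ft_force: [-0.8, -0.1, 2.8]
gripper_width: 43.8
```

Call:
{"fn": "arm_command", "kwargs": {
  "targets": [
    {"dx": -0.5,"dy": 0,"dz": 0,"ax": 0,"ay": 0,"az": 0,"hand": 1},
    {"dx": -1,"dy": 0,"dz": 0,"ax": 0,"ay": 0,"az": 0,"hand": 1},
    {"dx": -1,"dy": 0,"dz": 0,"ax": 0,"ay": 0,"az": 0,"hand": 1},
    {"dx": -1,"dy": 0,"dz": 0,"ax": 0,"ay": 0,"az": 0,"hand": 1},
    {"dx": -1,"dy": 0,"dz": 0,"ax": 0,"ay": 0,"az": 0,"hand": 1},
    {"dx": -1,"dy": 0,"dz": 0,"ax": 0,"ay": 0,"az": 0,"hand": 1},
    {"dx": -1,"dy": 0,"dz": 0,"ax": 0,"ay": 0,"az": 0,"hand": 1},
    {"dx": -1,"dy": 0,"dz": 0,"ax": 0,"ay": 0,"az": 0,"hand": 1},
    {"dx": 0,"dy": 0,"dz": 0,"ax": 0,"ay": 0,"az": 0,"hand": 1}
  ]
}}

```text
clock: 18.4
eef_pos: [471.6, -118.4, 205.5]
orientation: [2.803, 1.567, 1.232]
ft_force: [-0.5, -0.4, -1.8]
gripper_width: 43.8
```

Call:
{"fn": "arm_command", "kwargs": {
  "targets": [
    {"dx": 0,"dy": 0.2,"dz": -0.5,"ax": 0,"ay": 0,"az": 0,"hand": 1},
    {"dx": 0,"dy": 0.2,"dz": -1,"ax": 0,"ay": 0,"az": 0,"hand": 1},
    {"dx": 0,"dy": 0.2,"dz": -1,"ax": 0,"ay": 0,"az": 0,"hand": 1},
    {"dx": 0,"dy": 0.2,"dz": -1,"ax": 0,"ay": 0,"az": 0,"hand": 1},
    {"dx": 0,"dy": 0.2,"dz": -1,"ax": 0,"ay": 0,"az": 0,"hand": 1},
    {"dx": 0,"dy": 0.2,"dz": -1,"ax": 0,"ay": 0,"az": 0,"hand": 1},
    {"dx": 0,"dy": 0.2,"dz": -1,"ax": 0,"ay": 0,"az": 0,"hand": 1},
    {"dx": 0,"dy": 0.2,"dz": -1,"ax": 0,"ay": 0,"az": 0,"hand": 1},
    {"dx": 0,"dy": 0.2,"dz": -1,"ax": 0,"ay": 0,"az": 0,"hand": 1},
    {"dx": 0,"dy": 0.2,"dz": -1,"ax": 0,"ay": 0,"az": 0,"hand": 1},
    {"dx": 0,"dy": 0.2,"dz": -1,"ax": 0,"ay": 0,"az": 0,"hand": 1},
    {"dx": 0,"dy": 0.2,"dz": -1,"ax": 0,"ay": 0,"az": 0,"hand": 1},
    {"dx": 0,"dy": 0.2,"dz": -1,"ax": 0,"ay": 0,"az": 0,"hand": 1},
    {"dx": 0,"dy": 0.2,"dz": -1,"ax": 0,"ay": 0,"az": 0,"hand": 1},
    {"dx": 0,"dy": 0.2,"dz": -1,"ax": 0,"ay": 0,"az": 0,"hand": 1},
    {"dx": 0,"dy": 0.2,"dz": -0.9,"ax": 0,"ay": 0,"az": 0,"hand": 1},
    {"dx": 0,"dy": 0,"dz": 0,"ax": 0.7,"ay": 0,"az": 0,"hand": 1},
    {"dx": 0,"dy": 0,"dz": 0,"ax": 0.7,"ay": 0,"az": 0,"hand": 1},
    {"dx": 0,"dy": 0,"dz": 0,"ax": 0.64,"ay": 0,"az": 0,"hand": 1},
    {"dx": 0,"dy": 0,"dz": 0,"ax": 0,"ay": 0,"az": 0,"hand": 1}
  ]
}}

```text
clock: 20.4
eef_pos: [534.4, 190.6, 203.1]
orientation: [-2.157, 1.563, 2.35]
ft_force: [-0.4, 0.0, -0.5]
gripper_width: 43.8
```

```bash
python3 st.py
python3 - <<'E'
from h import *
im,R,t,K=grab("side"); f=im["frame"][60:330,140:500].copy(); cv2.imwrite("pics/s5.png",cv2.resize(f,(800,600)))
P=pts(im,R,t,K); h=cv2.cvtColor(im["frame"],cv2.COLOR_BGR2HSV)
lo=(abs(P[...,0]-535)<45)&(abs(P[...,1]-190)<45)&(P[...,2]>125)&(P[...,2]<200)&(h[...,1]>100)
print("body",np.percentile(P[lo],[2,50,98],axis=0).round(1),lo.sum())
E
```

```text
20.4 [534.4 190.6 203.1] [0.13 0.44 1.42 0.01 1.29 0.34]
[[-0.005  0.979 -0.204]
 [ 0.006 -0.204 -0.979]
 [-1.    -0.006 -0.004]]
body [[510.5 165.7 153.5]
 [526.9 171.2 161.1]
 [550.9 176.8 194.5]] 138
```

View pics/s5.png

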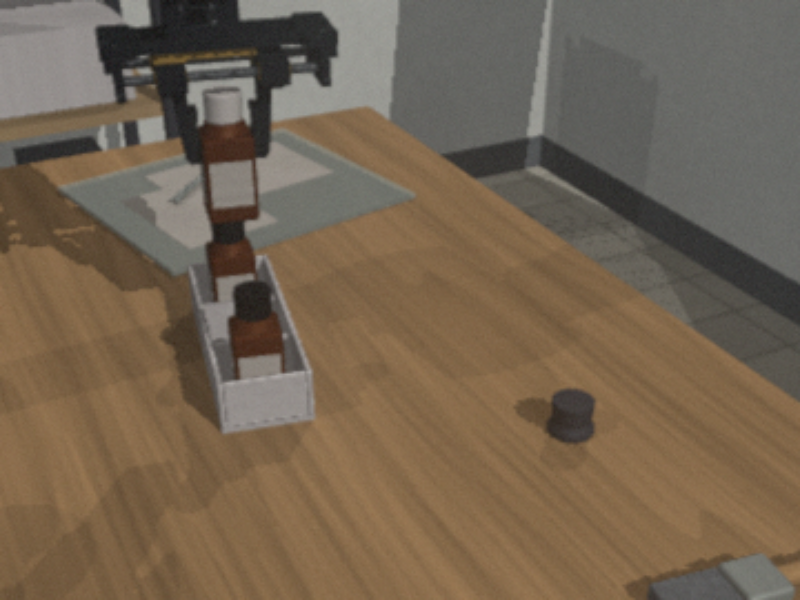

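The bottle hangs upright and centred over the middle compartment (crop: underside at (230,215)). Both neighbours are standing. I'll lower it.

Call:
{"fn": "arm_command", "kwargs": {
  "targets": [
    {"dx": 0.8,"dy": 0.03,"dz": 0,"ax": 0,"ay": 0,"az": 0,"hand": 1},
    {"dx": 0.8,"dy": 0,"dz": 0,"ax": 0,"ay": 0,"az": 0,"hand": 1},
    {"dx": 0.8,"dy": 0,"dz": 0,"ax": 0,"ay": 0,"az": 0,"hand": 1},
    {"dx": 0.8,"dy": 0,"dz": 0,"ax": 0,"ay": 0,"az": 0,"hand": 1},
    {"dx": 0.8,"dy": 0,"dz": 0,"ax": 0,"ay": 0,"az": 0,"hand": 1},
    {"dx": 0.6,"dy": 0,"dz": 0,"ax": 0,"ay": 0,"az": 0,"hand": 1},
    {"dx": 0.6,"dy": 0,"dz": 0,"ax": 0,"ay": 0,"az": 0,"hand": 1},
    {"dx": 0.6,"dy": 0,"dz": 0,"ax": 0,"ay": 0,"az": 0,"hand": 1},
    {"dx": 0.5,"dy": 0,"dz": 0,"ax": 0,"ay": 0,"az": 0,"hand": 1},
    {"dx": 0.4,"dy": 0,"dz": 0,"ax": 0,"ay": 0,"az": 0,"hand": 1},
    {"dx": 0.25,"dy": 0,"dz": 0,"ax": 0,"ay": 0,"az": 0,"hand": 1},
    {"dx": 0,"dy": 0,"dz": 0,"ax": 0,"ay": 0,"az": 0,"hand": 1},
    {"dx": 0,"dy": 0,"dz": 0,"ax": 0,"ay": 0,"az": 0,"hand": 1}
  ]
}}

```text
clock: 21.75
eef_pos: [535.5, 190.6, 65.9]
orientation: [-2.552, 1.565, 1.955]
ft_force: [-0.2, 0.0, -0.9]
gripper_width: 43.5
```

Call:
{"fn": "arm_command", "kwargs": {
  "targets": [
    {"dx": 0.06,"dy": 0,"dz": 0,"ax": 0,"ay": 0,"az": 0,"hand": 1},
    {"dx": 0,"dy": 0,"dz": 0,"ax": 0,"ay": 0,"az": 0,"hand": 1}
  ]
}}

```text
clock: 21.95
eef_pos: [535.4, 190.6, 64.6]
orientation: [-2.526, 1.564, 1.982]
ft_force: [0.5, -0.5, -1.7]
gripper_width: 43.9
```

Call:
{"fn": "arm_command", "kwargs": {
  "targets": [
    {"dx": 0.06,"dy": 0,"dz": 0,"ax": 0,"ay": 0,"az": 0,"hand": 1},
    {"dx": 0,"dy": 0,"dz": 0,"ax": 0,"ay": 0,"az": 0,"hand": 1}
  ]
}}

```text
clock: 22.15
eef_pos: [535.3, 190.6, 63.1]
orientation: [-2.459, 1.564, 2.049]
ft_force: [-0.4, 0.5, -1.1]
gripper_width: 44.0
```

Call:
{"fn": "arm_command", "kwargs": {
  "targets": [
    {"dx": 0.08,"dy": 0,"dz": 0,"ax": 0,"ay": 0,"az": 0,"hand": 1},
    {"dx": 0,"dy": 0,"dz": 0,"ax": 0,"ay": 0,"az": 0,"hand": 1}
  ]
}}

```text
clock: 22.35
eef_pos: [535.2, 190.6, 61.3]
orientation: [-2.411, 1.564, 2.096]
ft_force: [-0.6, -0.5, -1.9]
gripper_width: 43.8
```

Call:
{"fn": "arm_command", "kwargs": {
  "targets": [
    {"dx": 0.06,"dy": 0,"dz": 0,"ax": 0,"ay": 0,"az": 0,"hand": 1},
    {"dx": 0,"dy": 0,"dz": 0,"ax": 0,"ay": 0,"az": 0,"hand": 1}
  ]
}}

```text
clock: 22.55
eef_pos: [535.3, 190.6, 60.3]
orientation: [-2.457, 1.564, 2.05]
ft_force: [-0.1, -0.7, -1.1]
gripper_width: 43.7
```

Call:
{"fn": "arm_command", "kwargs": {
  "targets": [
    {"dx": 0.04,"dy": 0,"dz": 0,"ax": 0,"ay": 0,"az": 0,"hand": 1},
    {"dx": 0,"dy": 0,"dz": 0,"ax": 0,"ay": 0,"az": 0,"hand": 1}
  ]
}}

```text
clock: 22.75
eef_pos: [535.3, 190.7, 60.2]
orientation: [-2.49, 1.565, 2.017]
ft_force: [-2.9, -1.1, 4.9]
gripper_width: 43.7
```

Contact came at the expected height. I'll release and retreat straight up.

Call:
{"fn": "arm_command", "kwargs": {
  "targets": [
    {"dx": 0,"dy": 0,"dz": 0,"ax": 0,"ay": 0,"az": 0,"hand": -1},
    {"dx": 0,"dy": 0,"dz": 0,"ax": 0,"ay": 0,"az": 0,"hand": -1},
    {"dx": 0,"dy": 0,"dz": 0,"ax": 0,"ay": 0,"az": 0,"hand": -1},
    {"dx": 0,"dy": 0,"dz": 0,"ax": 0,"ay": 0,"az": 0,"hand": -1},
    {"dx": 0,"dy": 0,"dz": 0,"ax": 0,"ay": 0,"az": 0,"hand": -1},
    {"dx": 0,"dy": 0,"dz": 0,"ax": 0,"ay": 0,"az": 0,"hand": -1},
    {"dx": 0,"dy": 0,"dz": 0,"ax": 0,"ay": 0,"az": 0,"hand": -1},
    {"dx": -0.6,"dy": 0,"dz": 0,"ax": 0,"ay": 0,"az": 0,"hand": -1},
    {"dx": -0.8,"dy": 0,"dz": 0,"ax": 0,"ay": 0,"az": 0,"hand": -1},
    {"dx": -0.8,"dy": 0,"dz": 0,"ax": 0,"ay": 0,"az": 0,"hand": -1},
    {"dx": -0.8,"dy": 0,"dz": 0,"ax": 0,"ay": 0,"az": 0,"hand": -1},
    {"dx": -0.8,"dy": 0,"dz": 0,"ax": 0,"ay": 0,"az": 0,"hand": -1},
    {"dx": -0.8,"dy": 0,"dz": 0,"ax": 0,"ay": 0,"az": 0,"hand": -1},
    {"dx": -0.8,"dy": 0,"dz": 0,"ax": 0,"ay": 0,"az": 0,"hand": -1},
    {"dx": -0.8,"dy": 0,"dz": 0,"ax": 0,"ay": 0,"az": 0,"hand": -1},
    {"dx": -0.8,"dy": 0,"dz": 0,"ax": 0,"ay": 0,"az": 0,"hand": -1},
    {"dx": 0,"dy": 0,"dz": 0,"ax": 0,"ay": 0,"az": 0,"hand": -1},
    {"dx": 0,"dy": 0,"dz": 0,"ax": 0,"ay": 0,"az": 0,"hand": -1}
  ]
}}

```text
clock: 24.55
eef_pos: [535.5, 189.8, 199.7]
orientation: [-2.51, 1.564, 1.998]
ft_force: [-0.1, -0.1, -0.4]
gripper_width: 87.9
```

```bash
python3 st.py
python3 - <<'E'
from h import *
im,R,t,K=grab("side"); f=im["frame"][60:330,140:500]; cv2.imwrite("pics/s6.png",cv2.resize(f,(800,600)))
P=pts(im,R,t,K); h=cv2.cvtColor(im["frame"],cv2.COLOR_BGR2HSV)
for nm,c in dict(bottle=(535,191),na=(551,266),nb=(519,115)).items():
    m=(np.hypot(P[...,0]-c[0],P[...,1]-c[1])<30)&(P[...,2]>90)&(P[...,2]<125)
    print(nm,m.sum(),np.percentile(P[m],[2,50,98],axis=0).round(1).tolist())
m=(np.hypot(P[...,0]-740,P[...,1]+48)<40)&(P[...,2]>8)
print("loupe",np.median(P[m],0).round(1))
E
```

```text
24.55 [535.5 189.8 199.7] [0.13 0.44 1.42 0.01 1.28 0.34]
[[-0.003  0.979 -0.204]
 [ 0.006 -0.204 -0.979]
 [-1.    -0.004 -0.005]]
bottle 294 [[518.6, 174.7, 91.1], [532.2, 181.1, 109.6], [549.4, 203.7, 119.3]]
na 218 [[536.8, 250.2, 91.1], [548.8, 257.7, 110.4], [566.4, 277.1, 118.0]]
nb 317 [[505.4, 98.0, 90.9], [518.4, 104.7, 108.7], [535.3, 127.5, 117.7]]
loupe [737.5 -58.6  28.7]
```

View pics/s6.png

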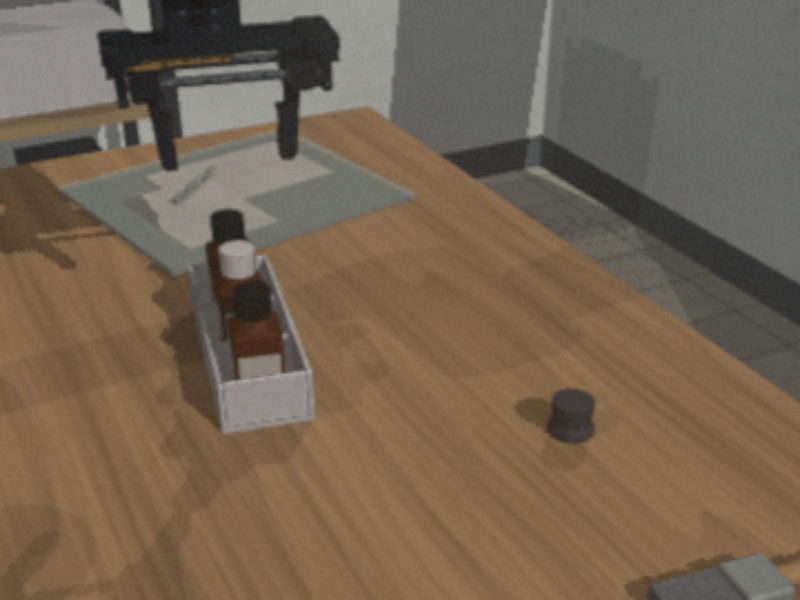

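The white-capped bottle stands upright in the middle compartment (cap at crop (237,258)) between the two black-capped ones. The loupe (572,415) and brush are where they were, and the gripper is clear above.

```bash
python3 -c "
from station import env
print(env.hand_in())"
```

```text
the job is handed in; nothing more can be done
None
```

I finished the job and handed it in at about 24.6 s, inside the 69 s limit. The bottle stands upright in the box's middle compartment, the one with the blue disc.

- **Standing it up:** I gripped the fallen bottle near its cap end with the tool tilted, turned it 90° and set it on the bench. I then let go and backed off. It stood by itself for several seconds, with the cap top measured 110.9 mm above the bench (110 expected).
- **Putting it in the box:** I gripped it again from above, carried it over the neighbours and lowered it until it touched at the expected height. I then released it and moved straight up, clear of everything.

**Last checks:**
- **Bottle:** the cap is centred at about (534, 190) mm and the compartment centre is at about (535, 191) mm. The top reads about 119 mm against 117 expected, which is within camera noise.
- **Neighbours:** both black-capped bottles still stand in their compartments.
- **Loupe and brush:** they look unmoved in the last picture. My final loupe reading gave y = -59 mm, against -48 mm at the start. The last one is from the side camera, which sees mostly its near face, and the loupe sits at the same place in all the side pictures. I did not re-measure the brush, and the last picture shows only part of it.
- **Forces:** the largest force reading after any move was about 12 N, when the bottle touched the bench.

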